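# Hang the collet rack on its twin pins

## Robot

A 7-joint arm with a two-finger parallel gripper is mounted at the origin on the work surface. World frame = base frame: x ahead of the robot, y to its left, z up, the work surface at z = 0. Lengths are in m, angles in rad, forces in N, time in s.
With the tool pointing down it reaches from about 0.4 to 0.85 m from the base axis. Payload 10.4 kg.
Tool frame: the origin (TCP) lies on the centre line of the jaws, within the pads' length; the fingertips stand 11 mm ahead of it and the grasp point (between the pads) lies 8 mm behind it (tip_reach is the distance from the TCP to the fingertips, in m); z points along the fingers, y is the line along which they close (so a half turn about z gives the same grasp; the last joint's range is limited). The gripper opens to 85 mm and grips with 20 to 120 N. Pads are 22 mm wide; open, the fingers measure 114 mm over their backs; the gripper's body (76 mm by 85 mm) begins 54 mm behind the grasp point. The pads swing forward as they close: fully open they stand 13 mm farther back than shut.
Start: joints at [1.083, 0.332, -0.065, 1.46, 0.022, 1.35, -0.088], TCP at [0.28, -0.559, 0.242] pointing down, gripper open.
Joint ranges: [-2.6, 2.6], [-0.5, 2.12], [-1.47, 1.34], [0.16, 2.42], [-1.27, 4.41], [0.06, 2.06], [-2.6, 2.6]. Speed limits (rad/s): [2.22, 2.22, 2.79, 2.79, 3.14, 3.14, 3.14].

## Interface

Orientations are given as a unit quaternion [x, y, z, w].
In Python, from workcell import get_obs, camera, hand_in, tip_reach gives the robot as it stands. The module is installed in compiled form; this text tells all that it offers.
- The arm moves only by the tool move_arm, never from a script. Its argument "plan" is a list of rows, each an object with "delta_pos": the shift along the tool's x, y, z in parts of the range, where 1.0 means 75 cm, a list of three; "turn": the turn, a rotation vector about the tool's x, y, z in a scale on which 1.0 is 2 pi rad, a list of three; "fingers": the closure, from 0 (fully open) to 1 (shut). A call has 1 to 12 rows; each row is the pose to reach, as a shift and turn from the pose commanded when the call began, along the tool's axes at that moment; what a row does not reach only later rows make up. A row lasts 1/8 s, in which the tool goes at most 62.5 mm and 10.7 degrees, less where a joint would pass 70% of its speed; a pose out of reach is approached as far as the arm can. A shift or turn number past 1, either way, is cut back to 1. A call with a gripper value outside its range is refused whole. The fingers move at their own pace and stop on an object; "force" is the grip in N (left out, the last holds). Time passes only in rows, so rows that repeat a pose let the fingers close. It gives the time, the measured TCP pose, the force, the opening and the grip force at its end, in the units of the state.
- get_obs(): the state, without advancing time (a new reading comes with each control period).
- camera(name): name is "scene" or "top" or "wrist"; returns a dict with "color" (480x640x3 uint8, red, green, blue), "range_z" (480x640 float32, m along the optical axis (not along the pixel's ray), 0 where there is no reading), "fx", "fy", "cx", "cy" (pixels), "R" (3x3) and "t" (3): a world point X has camera coordinates R X + t; the wrist camera has in their place "tool_from_camera" (4x4, takes a point from camera to tool coordinates, whose origin is the TCP and whose axes are the flange's). Camera axes: x right, y down, z forward; pixel columns grow to the right and rows downward; lengths in m; the calibration is good to about 2 mm. The wrist camera is an equidistant fisheye: a pixel r from the principal point sees the ray r / f radians off the axis. A picture is of the moment at which its call begins: read the wrist's pose just before it.
- hand_in(): hands the job in; it is judged then, once.
The state is a dict: "clock": time; "joint_pos": joint angles; "joint_velocities": joint speeds; "tau": joint torques, N m; "position": TCP position; "ee_rot": TCP orientation; "ft_force": force on the tool from outside, world axes, zero at the start; "torque": the same for the moment, N m; "grip_width": opening from 0.0 (shut) to 1.0 (fully open); "grasp_force": force on a finger pad.
Only numpy, scipy, OpenCV 4.12 (cv2) and the standard library are available. Lean on these libraries where they do the work, as an engineer would, in place of code of your own. Each camera call takes 0.05 s, during which the arm holds its last target. There are 200 camera calls.

## Task

Lift the blue collet rack off the bench by its black grip tab and hang it on the red tool panel: both holes over both headed pins together, back flat against the panel, then let down so that it hooks behind the pin heads, and let go. The pin bar may be clamped off the middle of the panel, so feel for the pins gently rather than forcing, and leave the other things on the bench where they are.

Things in the scene. Friction and masses are not known exactly. Their poses are not given: they have to be found in the camera images.
- panel: Upright red steel panel bolted to the bench, 260 wide (y), 140 high, 10 thick, with a foot 82 deep behind its back (-x side). Origin: bottom of its front face, in the middle; x points out of the front face (away from the robot), y along the panel, z up. A steel bar in the front face carries two horizontal headed pins that point along the panel's x.
- pin_middle (a point): Point on the panel's face in its middle, at the pins' height, 125 above the bench. The pins are 110 apart (y); the bar is clamped with their midpoint up to 18 to either side (y) of this point, which is NOT measured; height is exact. It holds under ordinary pushes.
- pin_ends (a point): Point in front of point pin_middle, 14 out from the face: the plane of the pins' ends. Each pin has a neck of diameter 8 for the first 8 mm out of the face, then a brass head of diameter 14 and 6 long, with a 1 mm bevel at its end.
- rack: Blue steel collet rack, 280 to 500 g, standing on its shelf. Back plate 160 wide (y), 105 high, 5 thick, with two through holes; shelf 50 deep, 12 thick with three fixed brass collets (46 high) in front at the bottom. Origin: bottom edge of its back face, in the middle; x from the back face to the shelf side, y along the plate, z up. Hung, its axes are the panel's.
- hole_left (a point): Centre of the hole at +y in the rack's back face, round, diameter 17, 55 from the rack's middle and 85 above its bottom. It passes over a pin head with 1.5 play all round; with the back on the panel the rack is let down 4 to 5 until the hole's upper edge rests on the neck: the centre is then about 120.5 above the bench.
- hole_right (a point): The same at -y.
- grip (a point): Middle of the black rubber grip tab on top of the rack's back plate: tab 8 thick (x), 44 wide (y), rising from 105 to 150 above the rack's bottom; this point is 135 above the bottom and 4 in front of the back face. Pinch the tab across its thickness (rack's x) from above; when hung it stands clear above the panel's top edge (140).
- chuck_key: Bystander: steel T-handled chuck key, 85 x 110, 16 high, lying down. Origin on the bench under its middle.
- glue: Bystander: white glue bottle, diameter 36, 75 high, red cap. Origin under its middle.
- driver: Bystander: screwdriver with orange handle, lying. Origin at its underside.
- blank: Bystander: turned wooden cue-handle blank, 30 diameter, 222 long (x), brass ring at one end. Origin on the bench under its middle.
- ferrules: Bystander: small aluminium bowl, diameter 72, 35 high. Origin under its middle.
- collar: Bystander: steel collar, diameter 44, 25 high. Origin under its middle.

How it is judged:
On the way, in this order (a step that is already met when the one before it is completed fails the run):
1. the rack is lifted clear of the bench (height (world z) of rack above 0.03 m), for 0.2 s.
2. both holes are over the pin heads and the rack's back is within 5 mm of the panel's face (x of rack in the frame of panel between -0.003 and 0.005 m and y of rack in the frame of panel between -0.023 and 0.023 m and z of hole_left in the frame of panel between 0.116 and 0.134 m and z of hole_right in the frame of panel between 0.116 and 0.134 m and angle between the x axis of rack and the x axis of panel, either way round below 0.1 rad), for 0.1 s.
At the end, for the whole second after the job is handed in: The rack hangs on both pins, let go and at rest: its back within 5 mm of the panel's face, both hole centres 117.5 to 122.8 mm above the bench (resting on the necks behind the heads), within 23 mm of the panel's middle along y, upright and parallel to the panel within 0.08 rad (x of rack in the frame of panel between -0.003 and 0.005 m and z of hole_left in the frame of panel between 0.1175 and 0.1228 m and z of hole_right in the frame of panel between 0.1175 and 0.1228 m and y of rack in the frame of panel between -0.023 and 0.023 m and angle between the x axis of rack and the x axis of panel, either way round below 0.08 rad and angle between rack's own z axis and vertical below 0.08 rad and linear speed of rack below 0.01 m/s and contact force between the fingers and rack below 0.1 N); the robot touches nothing.
It fails at once if the rack and the panel with its pins pressed or knocked together with more than 25 N (contact force between rack and panel above 25 N).
It fails at once if another thing on the bench moved by more than 30 mm (distance of any of chuck_key, glue, driver, blank, ferrules, collar from where it was at the start of the episode above 0.03 m).
It also fails if it takes over 64 s, if anything falls off the work surface, if the arm or the gripper's body presses on something with over 40 N, if the wrist force passes 120 N, or if a joint passes its speed limit or range.

## Working session

There is one attempt and no reset: what is moved stays moved. The work goes in short steps, Python scripts to look and compute and a tool call to move; the robot and the scene stay as the last step left them, time stands still between calls to the robot, and variables do not carry over. Pictures are saved under pics/ and viewed, at most 10 in all, crops included, and the job is handed in when it is done.

Besides the shell and the picture viewer there is one more tool, called as name([rows], argument=value, ...), one row to a line, values as JSON. move_arm: Moves the arm, as the interface text tells. Its arguments: {"type":"object","properties":{"plan":{"type":"array","items":{"type":"object","properties":{"delta_pos":{"type":"array","items":{"type":"number"}},"turn":{"type":"array","items":{"type":"number"}},"fingers":{"type":"number"}}}},"force":{"type":"number"}},"required":["plan"]}

```bash
mkdir -p pics; ls; python3 - <<'E'
from workcell import *
import cv2,numpy as np
o=get_obs();print({k:np.round(v,3) if not isinstance(v,str) else v for k,v in o.items()}, tip_reach if not callable(tip_reach) else tip_reach())
for n in("scene","top"):
    c=camera(n);np.savez(f"pics/{n}0.npz",**c)
    cv2.imwrite(f"pics/{n}0.png",c["color"][:,:,::-1])
    print(n,c["fx"],c["fy"],c["cx"],c["cy"],np.round(c["R"],3).tolist(),np.round(c["t"],3), -c["R"].T@c["t"])
E
```

```text
pics
{'clock': np.float64(0.0), 'joint_pos': array([ 1.083,  0.333, -0.065,  1.461,  0.022,  1.35 , -0.088]), 'joint_velocities': array([-0.   ,  0.   ,  0.001, -0.002,  0.002,  0.001,  0.001]), 'tau': array([-0.0000e+00, -6.2543e+01,  4.9000e-02, -3.9161e+01,  1.6000e-02,
        1.0000e-02, -0.0000e+00]), 'position': array([ 0.28 , -0.558,  0.241]), 'ee_rot': array([ 0.973,  0.23 , -0.   , -0.001]), 'ft_force': array([0.485, 0.146, 0.178]), 'torque': array([0.006, 0.036, 0.03 ]), 'grasp_force': np.float64(0.0), 'grip_width': np.float64(0.999)} 0.011
scene 574.004494682262 574.004494682262 320.58755718490625 234.73356770700786 [[-0.708, 0.706, -0.016], [0.557, 0.544, -0.628], [-0.435, -0.453, -0.778]] [ 0.371 -0.305  1.538] [1.10045001 0.60050695 1.01132997]
top 501.9488708746639 501.9488708746639 317.41071364681284 232.40675673787516 [[0.006, -1.0, -0.007], [-0.981, -0.004, -0.194], [0.194, 0.008, -0.981]] [0.086 0.599 0.878] [0.41673917 0.08168053 0.97816269]
```

View pics/scene0.png

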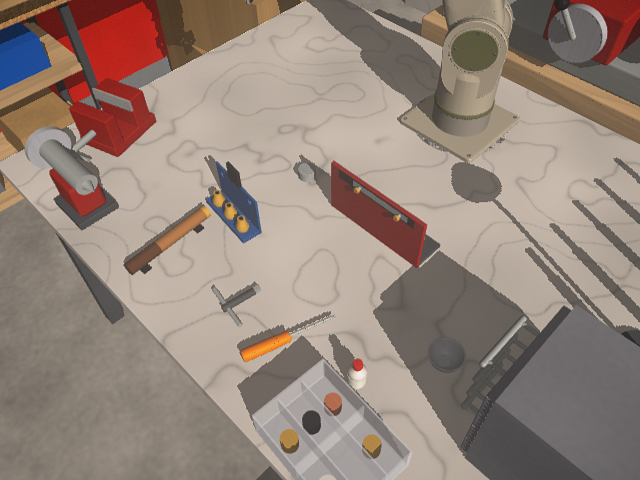

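View pics/top0.png

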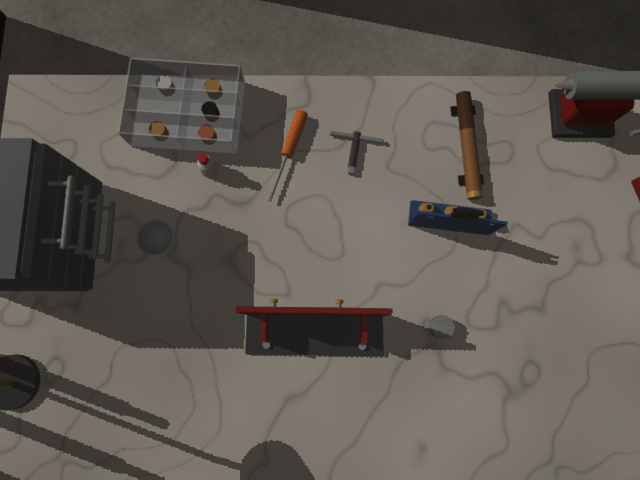

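Scene view: rack at (238,205) with its tab at (234,173), the panel's pins at (357,188) and (397,217). Top view: rack at (455,217), panel at (315,312), pins at (273,301) and (339,301). Next I measure with the range images and enlarged crops.

```bash
cat >h.py <<'E'
import numpy as np,cv2
def cloud(c):
    v,u=np.mgrid[0:480,0:640];z=c["range_z"]
    P=np.stack([(u-c["cx"])/c["fx"]*z,(v-c["cy"])/c["fy"]*z,z],-1)
    return (P-c["t"])@c["R"]
def proj(c,X):
    q=c["R"]@np.array(X)+c["t"];return np.array([c["fx"]*q[0]/q[2]+c["cx"],c["fy"]*q[1]/q[2]+c["cy"]])
def triang(cs,uvs):
    A=[];b=[]
    for c,(u,v) in zip(cs,uvs):
        d=c["R"].T@np.array([(u-c["cx"])/c["fx"],(v-c["cy"])/c["fy"],1]);d/=np.linalg.norm(d)
        o=-c["R"].T@c["t"];M=np.eye(3)-np.outer(d,d);A.append(M);b.append(M@o)
    X=np.linalg.solve(sum(A),sum(b));return X,[proj(c,X)-uv for c,uv in zip(cs,uvs)]
E
python3 - <<'E'
from h import *
S=dict(np.load("pics/scene0.npz"));T=dict(np.load("pics/top0.npz"))
def rng(n,P):
    print(n,len(P),"lo",np.round(np.percentile(P,2,axis=0),4),"hi",np.round(np.percentile(P,98,axis=0),4))
for n,c in(("S",S),("T",T)):
    P=cloud(c);h=cv2.cvtColor(c["color"],cv2.COLOR_RGB2HSV);H,s,V=[h[...,i].astype(int) for i in range(3)]
    ok=(c["range_z"]>0)&(P[...,2]>0.01)&(P[...,2]<.25)
    red=ok&((H<6)|(H>174))&(s>140)&(abs(P[...,0]-.34)<.15)&(abs(P[...,1]-.1)<.25)
    blu=ok&(H>100)&(H<130)&(s>110)&(P[...,0]>.3)
    rng(n+"red",P[red]);rng(n+"blue",P[blu])
    if n=="S":
        for m,nm in((red,"panel"),(blu&(P[...,2]>.03),"plate")):
            Q=P[m]
            for _ in range(4):
                ce=Q.mean(0);n_=np.linalg.svd(Q-ce,full_matrices=False)[2][2];d=(Q-ce)@n_;Q=Q[abs(d)<.003]
            print(nm,"c",ce.round(4),"n",n_.round(4),"std",d.std().round(5),"yaw",np.arctan2(n_[1],n_[0]))
            rng(nm,Q)
    black=ok&(V<60)&(P[...,2]>.115)&(P[...,2]<.17)&(P[...,0]>.45)
    rng(n+"tab",P[black])
    tp=ok&(P[...,2]>.135)&red; rng(n+"redtop",P[tp])
    br=ok&(H>10)&(H<30)&(s>90)&(P[...,2]>.11)&(P[...,2]<.14); 
    rng(n+"pins",P[br]); print(np.round(P[br],3)[:30].tolist())
a=cv2.resize(S["color"][140:270,190:440],None,fx=3.2,fy=3.2,interpolation=2);cv2.imwrite("pics/cs.png",a[:,:,::-1])
b=cv2.resize(T["color"][190:330,230:510],None,fx=2.85,fy=2.85,interpolation=2);cv2.imwrite("pics/ct.png",b[:,:,::-1])
E
```

```text
Sred 577 lo [ 0.4481 -0.0215  0.0129] hi [0.4587 0.2246 0.143 ]
Sblue 285 lo [ 0.6106 -0.2458  0.0102] hi [ 0.6709 -0.0888  0.107 ]
panel c [0.4544 0.1397 0.1092] n [ 0.9997 -0.0037  0.0247] std 0.00141 yaw -0.003721774185626544
panel 407 lo [ 0.4508 -0.0234  0.0124] hi [0.458  0.2246 0.1429]
plate c [ 0.6232 -0.1316  0.0862] n [ 0.9931 -0.117  -0.0077] std 0.0012 yaw -0.11726443545114384
plate 84 lo [ 0.6091 -0.2432  0.0315] hi [ 0.6302 -0.0879  0.1074]
Stab 4 lo [0.4561 0.1875 0.1156] hi [0.4586 0.1978 0.1269]
Sredtop 364 lo [ 0.448  -0.0249  0.1365] hi [0.4577 0.2212 0.1434]
Spins 62 lo [0.4631 0.048  0.1203] hi [0.4723 0.1688 0.1335]
[[0.468, 0.05, 0.133], [0.464, 0.049, 0.129], [0.464, 0.052, 0.131], [0.469, 0.048, 0.129], [0.47, 0.052, 0.133], [0.469, 0.054, 0.134], [0.466, 0.053, 0.13], [0.463, 0.054, 0.129], [0.468, 0.047, 0.125], [0.47, 0.051, 0.129], [0.468, 0.053, 0.129], [0.47, 0.057, 0.133], [0.467, 0.058, 0.132], [0.47, 0.049, 0.124], [0.468, 0.05, 0.123], [0.469, 0.054, 0.127], [0.468, 0.056, 0.128], [0.467, 0.058, 0.129], [0.464, 0.058, 0.126], [0.469, 0.048, 0.12], [
[... 529 characters left out ...]
[0.6236 0.1674 0.135 ]
[[0.624, -0.148, 0.118], [0.624, -0.148, 0.112], [0.614, -0.189, 0.132], [0.613, -0.189, 0.135], [0.47, 0.167, 0.131], [0.47, 0.166, 0.13], [0.47, 0.164, 0.134], [0.47, 0.162, 0.13], [0.47, 0.161, 0.13], [0.47, 0.159, 0.129], [0.47, 0.157, 0.13], [0.468, 0.167, 0.13], [0.468, 0.166, 0.131], [0.468, 0.164, 0.131], [0.468, 0.162, 0.132], [0.468, 0.16, 0.133], [0.468, 0.159, 0.131], [0.468, 0.157, 0.128], [0.469, 0.058, 0.127], [0.469, 0.057, 0.13], [0.469, 0.055, 0.131], [0.469, 0.053, 0.133], [0.469, 0.052, 0.132], [0.468, 0.05, 0.135], [0.469, 0.048, 0.132], [0.467, 0.167, 0.128], [0.467, 0.166, 0.129], [0.466, 0.164, 0.132], [0.467, 0.162, 0.13], [0.467, 0.161, 0.13]]
```

View pics/cs.png

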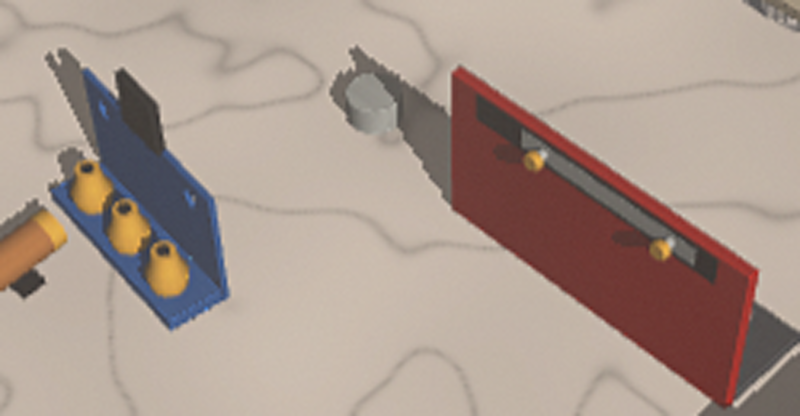

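View pics/ct.png

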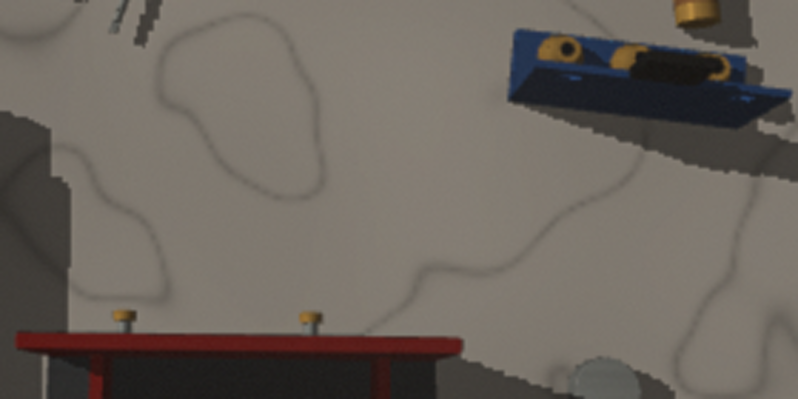

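Crops: the pin heads sit at about scene (357.2,190), (396.3,217.8) and top (273.5,300.5), (339.1,301.2). The tab is dark at crop (140,110) scene and (680,66) top. Now I triangulate the pins and measure the tab.

```bash
cat >>h.py <<'E'
from scipy.spatial.transform import Rotation as Ro
def goal(o,pos,yang):
    """tool down, tool y along world angle yang"""
    R0=Ro.from_quat(o["ee_rot"]);c,s=np.cos(yang),np.sin(yang)
    y=np.array([c,s,0]);z=np.array([0,0,-1.]);x=np.cross(y,z)
    R1=Ro.from_matrix(np.c_[x,y,z])
    return R0.inv().apply(np.array(pos)-o["position"]).round(4),(R0.inv()*R1).as_rotvec().round(4)
E
python3 - <<'E'
from h import *
from workcell import get_obs
S=dict(np.load("pics/scene0.npz"));T=dict(np.load("pics/top0.npz"))
for a,b in(((357.2,190),(339.1,301.2)),((396.3,217.8),(273.5,300.5))):
    print("pin",triang((S,T),(a,b)))
for n,c in(("S",S),("T",T)):
    P=cloud(c);ok=(c["range_z"]>0)&(P[...,0]>.57)&(P[...,0]<.67)&(P[...,1]>-.26)&(P[...,1]<-.07)
    m=ok&(P[...,2]>.115)&(P[...,2]<.17);Q=P[m]
    print(n,"tab",len(Q),Q.mean(0).round(4),np.percentile(Q,[2,98],axis=0).round(4).tolist())
    t=Q[Q[:,2]>.145]
    if len(t):print(" top",len(t),t.mean(0).round(4),np.percentile(t,[2,98],axis=0).round(4).tolist())
    m2=m&(P[...,2]>.125);vv,uu=np.nonzero(m2);print(" px",cv2.minAreaRect(np.c_[uu,vv].astype(np.float32)))
    s=P[ok&(P[...,2]>.095)&(P[...,2]<.112)];print(" plate top",len(s),s.mean(0).round(4),"fit x=a*y+b",np.polyfit(s[:,1],s[:,0],1),np.percentile(s[:,1],[1,99]))
print("T red top edge front x fit")
P=cloud(T);m=(P[...,2]>.137)&(P[...,2]<.146)&(P[...,0]>.44)&(P[...,0]<.465)&(P[...,1]<.25)&(P[...,1]>-.06)
Q=P[m];ys=np.linspace(-.02,.21,12);fr=[Q[abs(Q[:,1]-y)<.006][:,0].max() for y in ys];print(np.polyfit(ys,fr,1),Q[:,1].min(),Q[:,1].max())
o=get_obs();print(goal(o,(.62,-.168,.26),-.117))
E
```

```text
pin (array([0.46612089, 0.05241188, 0.12443098]), [array([-0.75710766, -0.10460184]), array([-0.76523734,  0.57655117])])
pin (array([0.46725832, 0.16248314, 0.12446122]), [array([-0.35506473, -0.02411778]), array([-0.34433083,  0.25496913])])
S tab 181 [ 0.6223 -0.165   0.1373] [[0.616, -0.1885, 0.1166], [0.6262, -0.1466, 0.1515]]
 top 66 [ 0.6206 -0.1683  0.1493] [[0.6152, -0.1886, 0.1465], [0.6251, -0.1485, 0.1532]]
 px ((232.50001525878906, 171.0), (21.920310974121094, 7.77817440032959), 45.0)
 plate top 185 [ 0.6207 -0.1614  0.1035] fit x=a*y+b [0.11765801 0.63969303] [-0.24803998 -0.08897754]
T tab 258 [ 0.6176 -0.1675  0.1399] [[0.6133, -0.1892, 0.117], [0.624, -0.1477, 0.1524]]
 top 128 [ 0.6188 -0.1693  0.1497] [[0.6141, -0.1899, 0.1458], [0.6238, -0.1484, 0.1527]]
 px ((467.53851318359375, 212.1923370361328), (29.148162841796875, 8.18629264831543), 7.125016689300537)
 plate top 333 [ 0.6169 -0.1698  0.1034] fit x=a*y+b [0.12233518 0.63765836] [-0.24771767 -0.09046819]
T red top edge front x fit
[0.00447963 0.4554357 ] -0.0342488496752 0.22427962252551933
(array([ 0.4789, -0.1966, -0.0182]), array([-1.20e-03, -6.00e-04, -9.89e-01]))
```

Checks: the tab top is at 0.150, the plate top at 0.105, and the pins at 0.1245 and 110 mm apart, all as given. I'm moving above the tab.

Careful with the scale: shifts go in shares of 75 cm and turns go in shares of 2 pi rad. That gives: 0.479 m is 0.6387, 0.24 m is 0.32, -0.989 rad is -0.1574.

move_arm([
  {"delta_pos": [0.1067,-0.044,-0.004],"turn": [0,0,-0.0263],"fingers": 0},
  {"delta_pos": [0.2133,-0.088,-0.008],"turn": [0,0,-0.0525],"fingers": 0},
  {"delta_pos": [0.32,-0.1307,-0.012],"turn": [0,0,-0.0788],"fingers": 0},
  {"delta_pos": [0.4267,-0.1747,-0.016],"turn": [0,0,-0.105],"fingers": 0},
  {"delta_pos": [0.5333,-0.2187,-0.02],"turn": [0,0,-0.1313],"fingers": 0},
  {"delta_pos": [0.6387,-0.2627,-0.024],"turn": [-0.0002,-0.0002,-0.1574],"fingers": 0},
  {"delta_pos": [0.6387,-0.2627,-0.024],"turn": [-0.0002,-0.0002,-0.1574],"fingers": 0},
  {"delta_pos": [0.6387,-0.2627,-0.024],"turn": [-0.0002,-0.0002,-0.1574],"fingers": 0},
  {"delta_pos": [0.6387,-0.2627,-0.024],"turn": [-0.0002,-0.0002,-0.1574],"fingers": 0},
  {"delta_pos": [0.6387,-0.2627,-0.024],"turn": [-0.0002,-0.0002,-0.1574],"fingers": 0},
  {"delta_pos": [0.6387,-0.2627,-0.024],"turn": [-0.0002,-0.0002,-0.1574],"fingers": 0},
])

```text
clock: 1.48
position: [0.619, -0.1702, 0.2601]
ee_rot: [0.748, 0.664, -0.001, 0.001]
ft_force: [-0.3, -0.3, 0.3]
grip_width: 0.999
grasp_force: 0.0
```

```bash
python3 - <<'E'
from h import *
from workcell import *
o=get_obs();c=camera("wrist")
cv2.imwrite("pics/w1.png",c["color"][:,:,::-1]);print(c["fx"],c["cx"],c["cy"],c["tool_from_camera"].round(4).tolist(),o["position"])
# wrist cloud
v,u=np.mgrid[0:480,0:640];dx,dy=u-c["cx"],v-c["cy"];r=np.hypot(dx,dy)+1e-9;th=r/c["fx"];z=c["range_z"]
k=np.tan(th)*z/r;P=np.stack([dx*k,dy*k,z],-1)
M=c["tool_from_camera"];P=P@M[:3,:3].T+M[:3,3];W=Ro.from_quat(o["ee_rot"]).apply(P.reshape(-1,3)).reshape(P.shape)+o["position"]
Q=W[(z>0)&(th<1.3)&(abs(W[...,0]-.62)<.04)&(abs(W[...,1]+.17)<.06)&(W[...,2]>.143)&(W[...,2]<.158)]
print(len(Q),Q.mean(0),np.percentile(Q,[2,98],axis=0),np.polyfit(Q[:,1],Q[:,0],1))
print(goal(o,(.6195,-.169,.127),-.118))
E
```

```text
371.64829954431775 320.03171620921114 235.46691817278156 [[-0.0004, -0.9564, -0.2921, 0.0739], [1.0, -0.0003, -0.0003, 0.0007], [0.0002, -0.2921, 0.9564, -0.1321], [0.0, 0.0, 0.0, 1.0]] [ 0.61904485 -0.17024677  0.26007296]
684 [ 0.61977316 -0.16906441  0.15032726] [[ 0.61459263 -0.19043417  0.14843379]
 [ 0.6247818  -0.14864207  0.15184131]] [0.11707875 0.63956701]
(array([0.0016, 0.0003, 0.1331]), array([-0.0003,  0.0025, -0.0017]))
```

View pics/w1.png

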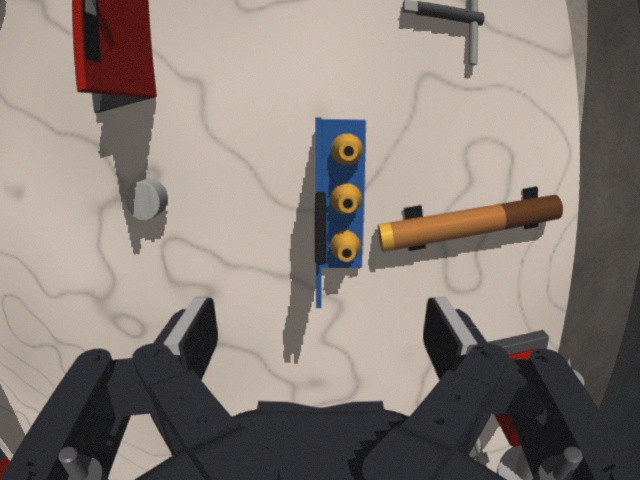

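Wrist view: the tab at (320,228) is centred between the open jaws, and the two measurements agree within 1 mm. I descend and grip.

To row units: 0.133 m is 0.1773, 0.0016 m is 0.0021, 0.0025 rad is 0.0004.

move_arm([
  {"delta_pos": [0.0021,0.0004,0.0533],"turn": [0,0.0004,-0.0003],"fingers": 0},
  {"delta_pos": [0.0021,0.0004,0.1067],"turn": [0,0.0004,-0.0003],"fingers": 0},
  {"delta_pos": [0.0021,0.0004,0.1533],"turn": [0,0.0004,-0.0003],"fingers": 0},
  {"delta_pos": [0.0021,0.0004,0.1773],"turn": [0,0.0004,-0.0003],"fingers": 0},
  {"delta_pos": [0.0021,0.0004,0.1773],"turn": [0,0.0004,-0.0003],"fingers": 0},
  {"delta_pos": [0.0021,0.0004,0.1773],"turn": [0,0.0004,-0.0003],"fingers": 0.6},
  {"delta_pos": [0.0021,0.0004,0.1773],"turn": [0,0.0004,-0.0003],"fingers": 0.8},
  {"delta_pos": [0.0021,0.0004,0.1773],"turn": [0,0.0004,-0.0003],"fingers": 1},
  {"delta_pos": [0.0021,0.0004,0.1773],"turn": [0,0.0004,-0.0003],"fingers": 1},
  {"delta_pos": [0.0021,0.0004,0.1773],"turn": [0,0.0004,-0.0003],"fingers": 1},
  {"delta_pos": [0.0021,0.0004,0.1773],"turn": [0,0.0004,-0.0003],"fingers": 1},
  {"delta_pos": [0.0021,0.0004,0.1773],"turn": [0,0.0004,-0.0003],"fingers": 1},
], force=60)

```text
clock: 3.02
position: [0.6205, -0.1665, 0.1274]
ee_rot: [0.747, 0.665, 0.001, -0.0]
ft_force: [-1.4, 0.6, 2.7]
grip_width: 0.082
grasp_force: 62.2
```

Gripped. I lift it straight up by 60 mm.

To row units: -0.06 m is -0.08, -0.045 m is -0.06.

move_arm([
  {"delta_pos": [0,0,-0.0133],"turn": [0,0,0],"fingers": 1},
  {"delta_pos": [0,0,-0.0333],"turn": [0,0,0],"fingers": 1},
  {"delta_pos": [0,0,-0.06],"turn": [0,0,0],"fingers": 1},
  {"delta_pos": [0,0,-0.08],"turn": [0,0,0],"fingers": 1},
  {"delta_pos": [0,0,-0.08],"turn": [0,0,0],"fingers": 1},
  {"delta_pos": [0,0,-0.08],"turn": [0,0,0],"fingers": 1},
  {"delta_pos": [0,0,-0.08],"turn": [0,0,0],"fingers": 1},
  {"delta_pos": [0,0,-0.08],"turn": [0,0,0],"fingers": 1},
])

```text
clock: 4.03
position: [0.6203, -0.1666, 0.1867]
ee_rot: [0.747, 0.665, 0.0, -0.001]
ft_force: [-0.2, -0.2, -3.9]
grip_width: 0.082
grasp_force: 61.4
```

```bash
python3 - <<'E'
from h import *
from workcell import *
o=get_obs();print(o["position"],o["ee_rot"],o["ft_force"],o["torque"],o["grip_width"])
# rack middle relative to tool: tab centre (.6195,-.169); target yaw -.004, rack back at x=.54
print(goal(o,(.544,.1075+.0025,o["position"][2]),-.004))
E
```

```text
[ 0.62032376 -0.16657762  0.18672946] [ 7.46668090e-01  6.65196430e-01  3.44799208e-04 -5.95472813e-04] [-0.22049269 -0.18147578 -3.9237071 ] [-0.06147539  0.02951043  0.00457181] 0.08154649369633414
(array([ 0.266 , -0.1076,  0.0004]), array([-0.0004, -0.0013, -0.1113]))
```

To row units: 0.266 m is 0.3547, 0.25 m is 0.3333, -0.111 rad is -0.0177.

move_arm([
  {"delta_pos": [0.0267,-0.0107,0],"turn": [0,0,-0.0016],"fingers": 1},
  {"delta_pos": [0.08,-0.032,0],"turn": [0,0,-0.004],"fingers": 1},
  {"delta_pos": [0.1333,-0.0547,0],"turn": [0,0,-0.0067],"fingers": 1},
  {"delta_pos": [0.1867,-0.076,0],"turn": [0,0,-0.0095],"fingers": 1},
  {"delta_pos": [0.24,-0.0973,0],"turn": [0,0,-0.0121],"fingers": 1},
  {"delta_pos": [0.2933,-0.1187,0],"turn": [0,0,-0.0148],"fingers": 1},
  {"delta_pos": [0.3333,-0.1347,0],"turn": [0,-0.0002,-0.0167],"fingers": 1},
  {"delta_pos": [0.3547,-0.144,0],"turn": [0,-0.0002,-0.0177],"fingers": 1},
  {"delta_pos": [0.3547,-0.144,0],"turn": [0,-0.0002,-0.0177],"fingers": 1},
  {"delta_pos": [0.3547,-0.144,0],"turn": [0,-0.0002,-0.0177],"fingers": 1},
  {"delta_pos": [0.3547,-0.144,0],"turn": [0,-0.0002,-0.0177],"fingers": 1},
  {"delta_pos": [0.3547,-0.144,0],"turn": [0,-0.0002,-0.0177],"fingers": 1},
])

```text
clock: 5.52
position: [0.5441, 0.1092, 0.1875]
ee_rot: [0.709, 0.705, 0.0, 0.0]
ft_force: [-0.1, -0.1, -3.2]
grip_width: 0.084
grasp_force: 61.4
```

```bash
cat >m.py <<'E'
from h import *
from workcell import *
import sys
tag=sys.argv[1];N=5
o=get_obs();print("pos",o["position"].round(4),"yang",Ro.from_quat(o["ee_rot"]).as_matrix()[:2,1].round(4),"tz",Ro.from_quat(o["ee_rot"]).as_matrix()[:,2].round(4),"F",o["ft_force"].round(2),"T",o["torque"].round(3))
for n in("scene","top"):
    cs=[camera(n) for _ in range(N)];c=cs[0];c["range_z"]=np.median([k["range_z"] for k in cs],0);np.savez(f"pics/{n}_{tag}.npz",**c)
    P=cloud(c);h=cv2.cvtColor(c["color"],cv2.COLOR_RGB2HSV);H,s,V=[h[...,i].astype(int) for i in range(3)]
    b=(H>100)&(H<130)&(s>110)&(abs(P[...,1]-.108)<.13)&(P[...,0]>.44)&(P[...,0]<.66)&(P[...,2]>.02)&(P[...,2]<.2)
    Q=P[b];zt=np.percentile(Q[:,2],99)
    t=Q[Q[:,2]>zt-.006];q=np.percentile(t,[1,99],axis=0)
    print(n,"blue",len(Q),"top z",zt.round(4),"y ext",np.percentile(Q[:,1],[.5,99.5]).round(4),"mid",np.percentile(Q[:,1],[.5,99.5]).mean().round(4),"zmin",Q[:,2].min().round(4),"edge x=a*y+b",np.polyfit(t[:,1],t[:,0],1).round(4))
    if n=="scene":
        zz=Q[:,2].min();F=Q[(Q[:,2]>zz+.025)]
        for _ in range(4):
            ce=F.mean(0);k=np.linalg.svd(F-ce,full_matrices=False)[2][2];k*=np.sign(k[0]);d=(F-ce)@k;F=F[abs(d)<.003]
        print(" plate front c",ce.round(4),"n",k.round(4))
    p=(H>10)&(H<30)&(s>90)&(P[...,2]>.11)&(P[...,2]<.14)&(P[...,0]<.48)&(P[...,0]>.45)
    for lo,hi in((.03,.08),(.14,.19)):
        w=P[p&(P[...,1]>lo)&(P[...,1]<hi)]
        if len(w)>4:print(" pin",len(w),w.mean(0).round(4),"ymid",np.percentile(w[:,1],[3,97]).mean().round(4),"xmax",w[:,0].max().round(4))
E
python3 m.py a; python3 - <<'E'
import numpy as np,cv2
S=np.load("pics/scene_a.npz")["color"];T=np.load("pics/top_a.npz")["color"]
a=cv2.resize(S[130:290,280:480],(750,600),interpolation=2);b=cv2.resize(T[210:330,220:420],(800,480),interpolation=2)
cv2.imwrite("pics/sa.png",a[:,:,::-1]);cv2.imwrite("pics/ta.png",b[:,:,::-1])
E
```

```text
pos [0.5441 0.1092 0.1875] yang [ 1.     -0.0057] tz [ 4.e-04 -1.e-04 -1.e+00] F [-0.12 -0.12 -3.23] T [0.028 0.058 0.001]
scene blue 585 top z 0.1664 y ext [0.0298 0.1869] mid 0.1083 zmin 0.062 edge x=a*y+b [0.0101 0.5428]
 plate front c [0.5443 0.1535 0.1485] n [ 1.     -0.0071 -0.0039]
 pin 33 [0.4689 0.1635 0.1275] ymid 0.1633 xmax 0.4722Traceback (most recent call last):
  File "m.py", line 10, in <module>
    Q=P[b];zt=np.percentile(Q[:,2],99)
              ~~~~~~~~~~~~~^^^^^^^^^^^
    return _quantile_unchecked(
        a, q, axis, out, overwrite_input, method, keepdims, weights)
    return _ureduce(a,
                    func=_quantile_ureduce_func,
    ...<5 lines>...
                    overwrite_input=overwrite_input,
                    method=method)
    r = func(a, **kwargs)
    result = _quantile(arr,
                       quantiles=q,
    ...<2 lines>...
                       out=out,
                       weights=wgt)
    slices_having_nans = np.isnan(arr[-1, ...])
                                  ~~~^^^^^^^^^
IndexError: index -1 is out of bounds for axis 0 with size 0
```

View pics/sa.png

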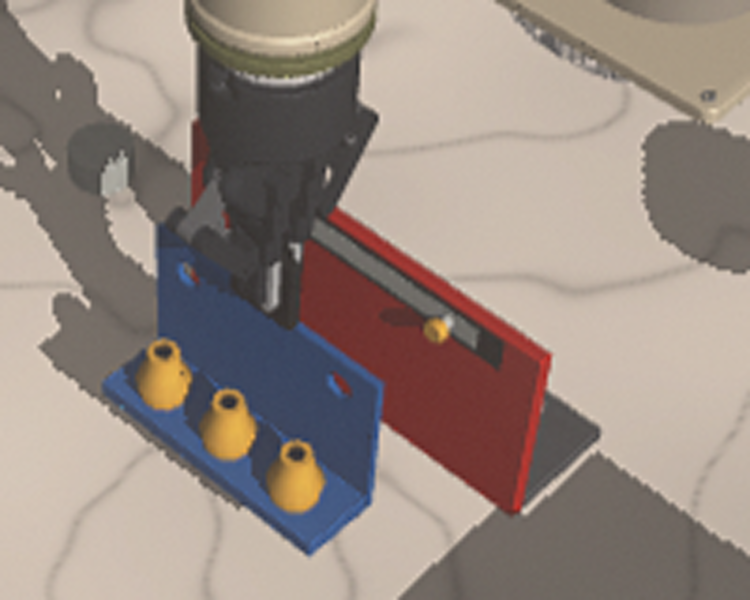

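Crop: the rack hangs upright in the gripper, with holes at about (340,382) and (188,274) and the +y pin head at (436,328). I use rays onto the known planes to compare the holes and pins in the same camera.

```bash
python3 - <<'E'
from h import *
S=dict(np.load("pics/scene_a.npz"))
def rp(uv,x):
    d=S["R"].T@np.array([(uv[0]-S["cx"])/S["fx"],(uv[1]-S["cy"])/S["fy"],1]);o=-S["R"].T@S["t"];return (o+d*(x-o[0])/d[0]).round(4)
h=cv2.cvtColor(S["color"],cv2.COLOR_RGB2HSV)
def blob(m,c,r=7):
    k=np.zeros(m.shape,bool);c=np.round(c).astype(int);k[c[1]-r:c[1]+r+1,c[0]-r:c[0]+r+1]=1
    n,l,st,ce=cv2.connectedComponentsWithStats((m&k).astype(np.uint8));d=[np.hypot(*(ce[i]-c)) for i in range(1,n)];i=1+int(np.argmin(d));return ce[i],st[i]
blue=(h[...,0]>100)&(h[...,0]<130)&(h[...,1]>110)
for c in((370.7,231.9),(330.1,203.1)):
    ce,st=blob(~blue,c,6);print("hole",ce,st,rp(ce,.5443),"read",rp(c,.5443))
S0=dict(np.load("pics/scene0.npz"))
for n,I in(("now",S),("start",S0)):
  g=cv2.cvtColor(I["color"],cv2.COLOR_RGB2HSV);br=(g[...,0]>10)&(g[...,0]<30)&(g[...,1]>120)
  for c in((396,217.7),(357.2,190)):
    try: ce,st=blob(br,c);print(n,"pin",ce,st,rp(ce,.467))
    except Exception as e: print(n,e)
# predicted ellipses: project circle of hole r=8.5 centred at candidates, for check
print(S["color"][224:240,362:380,0])
E
```

```text
hole [370.53030303 232.75757576] [365 226  13  13 132] [0.5443 0.1613 0.1431] read [0.5443 0.1615 0.146 ]
hole [330.12179487 203.        ] [324 197  13  13 156] [0.5443 0.0512 0.1443] read [0.5443 0.0511 0.1439]
now pin [395.80555556 217.72222222] [393 215   7   7  36] [0.467  0.1619 0.124 ]
now attempt to get argmin of an empty sequence
start pin [395.80555556 217.72222222] [393 215   7   7  36] [0.467  0.1619 0.124 ]
start pin [356.43333333 189.93333333] [354 187   6   7  30] [0.467  0.0531 0.1255]
[[ 60  56  60  60  58  59  62  63  65  76 102 114 114 114 113 112 113 113]
 [ 59  57  60  58  60  56  60  61  62  63  72  93 115 115 113 113 113 113]
 [ 58  60  60  58  60  59  59  59  61  64  66  69  87 103 114 113 114 114]
 [ 58  59  58  58  59  57  60  57  57  62  64  65  68  74  93 114 113 115]
 [ 59  57  58  59  58  60  58  59  57  57  59  63  65  64  70  85 113 116]
 [ 59  57  58  59  57  59  64  91  60  54  57  60  60  63  63  65  85 104]
 [ 59  58  59  58  60  62  66 111 107  69  59  58  58  61  62  66  67  73]
 [ 59  58  58  59  59  65  68  87 114 109  71  59  62  59  59  61  64  65]
 [ 60  59  59  61  59  65  72  68 112 115  95  61  59  61  59  58  58  62]
 [ 59  60  60  59  59  59  65  70  86 114 113  81  59  61  61  60  60  59]
 [ 60  59  60  59  59  58  59  66  69  78 103  87  62  56  60  60  60  59]
 [ 61  60  62  60  62  60  58  61  63  63  72  72  61  60  61  61  59  60]
 [ 61  60  59  58  61  59  61  60  62  57  58  61  59  61  60  60  60  62]
 [ 61  60  60  60  59  61  60  61  60  57  59  58  62  60  59  59  61  60]
 [ 62  63  61  60  59  60  59  59  61  60  59  59  60  62  61  60  62  60]
 [ 61  60  59  61  60  62  60  61  62  59  60  61  62  61  61  60  62  60]]
```

Rack middle y ≈ 0.1065 and pin middle ≈ 0.1075. I set the height (down 20 mm), shift 1 mm in y, and approach to about 7 mm before the pin ends.

To row units: -0.063 m is -0.084, -0.055 m is -0.0733, -0.002 rad is -0.0003.

move_arm([
  {"delta_pos": [0.0013,-0.0133,0.0133],"turn": [0,0,-0.0003],"fingers": 1},
  {"delta_pos": [0.0013,-0.0333,0.0267],"turn": [0,0,-0.0003],"fingers": 1},
  {"delta_pos": [0.0013,-0.056,0.0267],"turn": [0,0,-0.0003],"fingers": 1},
  {"delta_pos": [0.0013,-0.0733,0.0267],"turn": [0,0,-0.0003],"fingers": 1},
  {"delta_pos": [0.0013,-0.084,0.0267],"turn": [0,0,-0.0003],"fingers": 1},
  {"delta_pos": [0.0013,-0.084,0.0267],"turn": [0,0,-0.0003],"fingers": 1},
  {"delta_pos": [0.0013,-0.084,0.0267],"turn": [0,0,-0.0003],"fingers": 1},
  {"delta_pos": [0.0013,-0.084,0.0267],"turn": [0,0,-0.0003],"fingers": 1},
  {"delta_pos": [0.0013,-0.084,0.0267],"turn": [0,0,-0.0003],"fingers": 1},
])

```text
clock: 7.15
position: [0.4811, 0.1114, 0.1675]
ee_rot: [0.708, 0.706, 0.0, 0.0]
ft_force: [-0.3, -0.6, -3.1]
grip_width: 0.078
grasp_force: 61.4
```

```bash
python3 - <<'E'
from h import *
from workcell import *
o=get_obs();c=camera("wrist");np.savez("pics/w2.npz",pos=o["position"],rot=o["ee_rot"],**c)
s=camera("scene")
print(o["position"],Ro.from_quat(o["ee_rot"]).as_matrix()[:,1],o["ft_force"])
a=c["color"][60:300,120:460];b=cv2.resize(s["color"][140:280,310:460],None,fx=2.5,fy=2.5,interpolation=2)
im=np.zeros((600,800,3),np.uint8);a=cv2.resize(a,(800,565),interpolation=2);cv2.imwrite("pics/w2.png",a[:,:,::-1])
cv2.imwrite("pics/s2.png",cv2.resize(s["color"][150:270,310:450],(700,600),interpolation=2)[:,:,::-1]);np.savez("pics/scene_b.npz",**s)
E
```

```text
[0.48106381 0.11135892 0.16748285] [ 9.99997190e-01 -2.33377000e-03  4.17043003e-04] [-0.3244788  -0.64636291 -3.06258574]
```

View pics/w2.png

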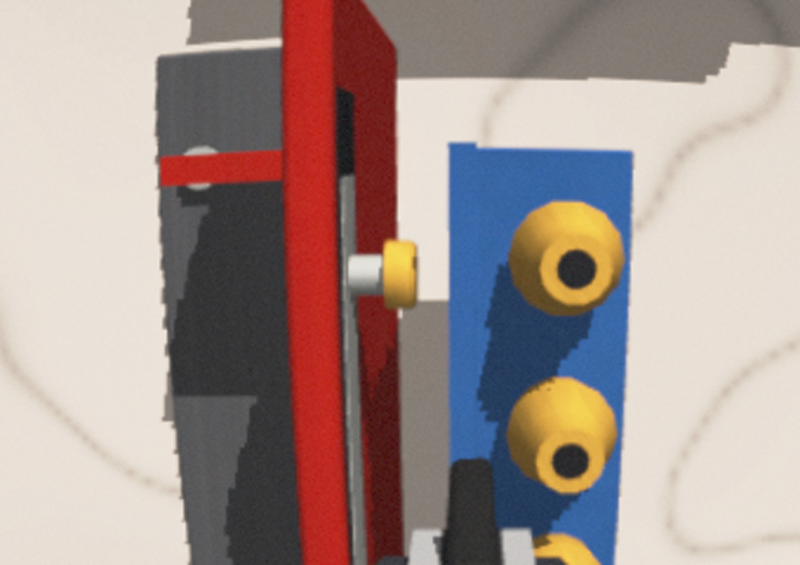

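View pics/s2.png

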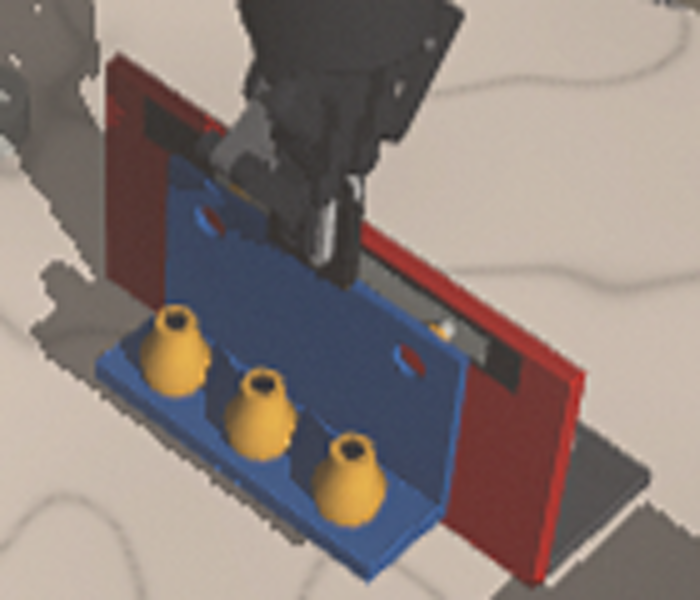

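Wrist crop: pin head centre at (401,274), edges at 240 and 308. The plate's +y top end is at (462,143). Scene crop: the holes are at (409,360) and (210,220). I compute the y difference between the pin and the hole.

```bash
python3 - <<'E'
from h import *
c=dict(np.load("pics/w2.npz"));M=c["tool_from_camera"];R=Ro.from_quat(c["rot"]).as_matrix()
def ray(cu,cv):
    u=120+cu/(800/340);v=60+cv/(565/240);dx,dy=u-c["cx"],v-c["cy"];r=np.hypot(dx,dy);th=r/c["fx"]
    d=np.array([dx/r*np.sin(th),dy/r*np.sin(th),np.cos(th)]);return R@M[:3,:3]@d,R@M[:3,3]+c["pos"]
def atz(p,z):
    d,o=ray(*p);return (o+d*(z-o[2])/d[2]).round(4)
for y in(240,274,308):print("pin",atz((401,y),.125))
print("head front end",atz((418,274),.125),"face at bar",atz((349,274),.125))
for x in(450,462,476):print("plate end",atz((x,143),.145))
print("panel top front edge",atz((333,60),.14),atz((352,500),.14))
# range based: brass head & blue
v,u=np.mgrid[0:480,0:640];dx,dy=u-c["cx"],v-c["cy"];r=np.hypot(dx,dy)+1e-9;th=r/c["fx"];z=c["range_z"]
k=np.tan(th)*z/r;P=np.stack([dx*k,dy*k,z],-1)@M[:3,:3].T+M[:3,3];W=P@R.T+c["pos"]
h=cv2.cvtColor(c["color"],cv2.COLOR_RGB2HSV)
br=(h[...,0]>10)&(h[...,0]<30)&(h[...,1]>90)&(W[...,2]>.115)&(W[...,2]<.14)&(W[...,0]<.475)&(W[...,0]>.45)&(z>0)
Q=W[br];print("brass",len(Q),Q.min(0),Q.max(0),np.percentile(Q[:,1],[2,98]).mean())
bl=(h[...,0]>100)&(h[...,0]<130)&(W[...,2]>.139)&(W[...,2]<.15)&(W[...,0]<.5)&(W[...,0]>.46)&(z>0)
Q=W[bl];print("plate top",len(Q),Q.min(0),Q.max(0))
S=dict(np.load("pics/scene_b.npz"))
def rp(uv,x):
    d=S["R"].T@np.array([(uv[0]-S["cx"])/S["fx"],(uv[1]-S["cy"])/S["fy"],1]);o=-S["R"].T@S["t"];return (o+d*(x-o[0])/d[0]).round(4)
for p in((409,360),(210,220)):print("hole",rp((310+p[0]/5,150+p[1]/5),.482))
E
```

```text
pin [0.4679 0.168  0.125 ]
pin [0.4678 0.1611 0.125 ]
pin [0.4677 0.1542 0.125 ]
head front end [0.4712 0.1611 0.125 ] face at bar [0.4572 0.1613 0.125 ]
plate end [0.4783 0.1871 0.145 ]
plate end [0.4804 0.1871 0.145 ]
plate end [0.4828 0.1871 0.145 ]
panel top front edge [0.4571 0.203  0.14  ] [0.4581 0.1185 0.14  ]
brass 390 [0.46469915 0.15496396 0.1243707 ] [0.47063795 0.16813512 0.13407339] 0.16170259694444866
plate top 1712 [0.47760206 0.03995741 0.14344882] [0.48523404 0.18741586 0.14993225]
hole [0.482 0.164 0.125]
hole [0.482  0.0544 0.1254]
```

The offset is about 1 mm too far in +y. I correct it and advance gently past the pin ends (gap ≈ 7 mm), watching the force.

To row units: -0.008 m is -0.0107, -0.007 m is -0.0093, 0.002 rad is 0.0003.

move_arm([
  {"delta_pos": [-0.0013,0,0],"turn": [0,0,0.0003],"fingers": 1},
  {"delta_pos": [-0.0013,-0.0027,0],"turn": [0,0,0.0003],"fingers": 1},
  {"delta_pos": [-0.0013,-0.0053,0],"turn": [0,0,0.0003],"fingers": 1},
  {"delta_pos": [-0.0013,-0.0067,0],"turn": [0,0,0.0003],"fingers": 1},
  {"delta_pos": [-0.0013,-0.008,0],"turn": [0,0,0.0003],"fingers": 1},
  {"delta_pos": [-0.0013,-0.0093,0],"turn": [0,0,0.0003],"fingers": 1},
  {"delta_pos": [-0.0013,-0.0107,0],"turn": [0,0,0.0003],"fingers": 1},
  {"delta_pos": [-0.0013,-0.0107,0],"turn": [0,0,0.0003],"fingers": 1},
  {"delta_pos": [-0.0013,-0.0107,0],"turn": [0,0,0.0003],"fingers": 1},
  {"delta_pos": [-0.0013,-0.0107,0],"turn": [0,0,0.0003],"fingers": 1},
])

```text
clock: 8.5
position: [0.4729, 0.1103, 0.1675]
ee_rot: [0.709, 0.706, 0.0, 0.0]
ft_force: [-0.1, 0.7, -2.9]
grip_width: 0.084
grasp_force: 61.4
```

To row units: -0.003 m is -0.004, -0.002 m is -0.0027.

move_arm([
  {"delta_pos": [0,-0.0013,0],"turn": [0,0,0],"fingers": 1},
  {"delta_pos": [0,-0.0027,0],"turn": [0,0,0],"fingers": 1},
  {"delta_pos": [0,-0.004,0],"turn": [0,0,0],"fingers": 1},
  {"delta_pos": [0,-0.004,0],"turn": [0,0,0],"fingers": 1},
  {"delta_pos": [0,-0.004,0],"turn": [0,0,0],"fingers": 1},
])

```text
clock: 9.12
position: [0.4699, 0.1104, 0.1676]
ee_rot: [0.709, 0.706, 0.0, 0.0]
ft_force: [-0.0, 0.9, -2.6]
grip_width: 0.087
grasp_force: 61.4
```

To row units: -0.004 m is -0.0053, -0.003 m is -0.004.

move_arm([
  {"delta_pos": [0,-0.0013,0],"turn": [0,0,0],"fingers": 1},
  {"delta_pos": [0,-0.0027,0],"turn": [0,0,0],"fingers": 1},
  {"delta_pos": [0,-0.004,0],"turn": [0,0,0],"fingers": 1},
  {"delta_pos": [0,-0.0053,0],"turn": [0,0,0],"fingers": 1},
  {"delta_pos": [0,-0.0053,0],"turn": [0,0,0],"fingers": 1},
  {"delta_pos": [0,-0.0053,0],"turn": [0,0,0],"fingers": 1},
])

```text
clock: 9.88
position: [0.4659, 0.1104, 0.1676]
ee_rot: [0.709, 0.706, 0.0, 0.0]
ft_force: [-0.2, 0.2, -2.7]
grip_width: 0.086
grasp_force: 61.4
```

No contact 7 mm past the ends, so both pins are in the holes. I continue to the face.

move_arm([
  {"delta_pos": [0,-0.0013,0],"turn": [0,0,0],"fingers": 1},
  {"delta_pos": [0,-0.0027,0],"turn": [0,0,0],"fingers": 1},
  {"delta_pos": [0,-0.004,0],"turn": [0,0,0],"fingers": 1},
  {"delta_pos": [0,-0.0053,0],"turn": [0,0,0],"fingers": 1},
  {"delta_pos": [0,-0.0053,0],"turn": [0,0,0],"fingers": 1},
  {"delta_pos": [0,-0.0053,0],"turn": [0,0,0],"fingers": 1},
])

```text
clock: 10.62
position: [0.4619, 0.1104, 0.1676]
ee_rot: [0.709, 0.706, 0.0, 0.0]
ft_force: [0.8, 0.9, -2.2]
grip_width: 0.087
grasp_force: 61.4
```

To row units: -0.001 m is -0.0013, -0.0005 m is -0.0007.

move_arm([
  {"delta_pos": [0,-0.0007,0],"turn": [0,0,0],"fingers": 1},
  {"delta_pos": [0,-0.0013,0],"turn": [0,0,0],"fingers": 1},
  {"delta_pos": [0,-0.0013,0],"turn": [0,0,0],"fingers": 1},
  {"delta_pos": [0,-0.0013,0],"turn": [0,0,0],"fingers": 1},
])

```text
clock: 11.12
position: [0.4609, 0.1104, 0.1676]
ee_rot: [0.709, 0.706, 0.0, 0.0]
ft_force: [-1.3, 0.5, -2.1]
grip_width: 0.083
grasp_force: 61.4
```

To row units: -0.001 m is -0.0013, -0.0005 m is -0.0007.

move_arm([
  {"delta_pos": [0,-0.0007,0],"turn": [0,0,0],"fingers": 1},
  {"delta_pos": [0,-0.0013,0],"turn": [0,0,0],"fingers": 1},
  {"delta_pos": [0,-0.0013,0],"turn": [0,0,0],"fingers": 1},
  {"delta_pos": [0,-0.0013,0],"turn": [0,0,0],"fingers": 1},
])

```text
clock: 11.62
position: [0.4599, 0.1104, 0.1676]
ee_rot: [0.709, 0.706, 0.0, 0.0]
ft_force: [0.6, 0.2, -3.1]
grip_width: 0.085
grasp_force: 61.3
```

To row units: -0.0007 m is -0.0009, -0.0003 m is -0.0004.

move_arm([
  {"delta_pos": [0,-0.0004,0],"turn": [0,0,0],"fingers": 1},
  {"delta_pos": [0,-0.0009,0],"turn": [0,0,0],"fingers": 1},
  {"delta_pos": [0,-0.0009,0],"turn": [0,0,0],"fingers": 1},
  {"delta_pos": [0,-0.0009,0],"turn": [0,0,0],"fingers": 1},
])

```text
clock: 12.12
position: [0.4598, 0.1104, 0.1677]
ee_rot: [0.709, 0.706, 0.001, 0.001]
ft_force: [5.7, -0.4, -6.7]
grip_width: 0.086
grasp_force: 60.8
```

Contact with the face (5.7 N). I back off a hair and let it down.

To row units: 0.0037 m is 0.0049, 0.001 m is 0.0013.

move_arm([
  {"delta_pos": [0,0.0005,0],"turn": [0,0,0],"fingers": 1},
  {"delta_pos": [0,0.0005,0.0013],"turn": [0,0,0],"fingers": 1},
  {"delta_pos": [0,0.0005,0.0027],"turn": [0,0,0],"fingers": 1},
  {"delta_pos": [0,0.0005,0.004],"turn": [0,0,0],"fingers": 1},
  {"delta_pos": [0,0.0005,0.0049],"turn": [0,0,0],"fingers": 1},
  {"delta_pos": [0,0.0005,0.0049],"turn": [0,0,0],"fingers": 1},
  {"delta_pos": [0,0.0005,0.0049],"turn": [0,0,0],"fingers": 1},
])

```text
clock: 13.0
position: [0.4599, 0.1105, 0.1639]
ee_rot: [0.709, 0.706, 0.001, 0.0]
ft_force: [5.9, 0.8, -1.4]
grip_width: 0.083
grasp_force: 61.6
```

To row units: 0.0008 m is 0.0011, 0.0004 m is 0.0005.

move_arm([
  {"delta_pos": [0,0.0004,0.0005],"turn": [0,0,0],"fingers": 1},
  {"delta_pos": [0,0.0004,0.0011],"turn": [0,0,0],"fingers": 1},
  {"delta_pos": [0,0.0004,0.0011],"turn": [0,0,0],"fingers": 1},
  {"delta_pos": [0,0.0004,0.0011],"turn": [0,0,0],"fingers": 1},
])

```text
clock: 13.5
position: [0.4599, 0.1104, 0.163]
ee_rot: [0.709, 0.706, 0.0, 0.0]
ft_force: [4.3, 0.0, -1.6]
grip_width: 0.083
grasp_force: 61.8
```

To row units: 0.0006 m is 0.0008, 0.0003 m is 0.0004.

move_arm([
  {"delta_pos": [0,0.0003,0.0004],"turn": [0,0,0],"fingers": 1},
  {"delta_pos": [0,0.0003,0.0008],"turn": [0,0,0],"fingers": 1},
  {"delta_pos": [0,0.0003,0.0008],"turn": [0,0,0],"fingers": 1},
  {"delta_pos": [0,0.0003,0.0008],"turn": [0,0,0],"fingers": 1},
])

```text
clock: 14.0
position: [0.4599, 0.1104, 0.1625]
ee_rot: [0.709, 0.706, 0.0, 0.0]
ft_force: [1.1, 0.3, 4.3]
grip_width: 0.085
grasp_force: 62.5
```

The weight now rests on the necks (fz rose from −3 to +4 N). I open gently, then retreat straight up.

To row units: -0.13 m is -0.1733, -0.1 m is -0.1333.

move_arm([
  {"delta_pos": [0,0,0],"turn": [0,0,0],"fingers": 0.85},
  {"delta_pos": [0,0,0],"turn": [0,0,0],"fingers": 0.7},
  {"delta_pos": [0,0,0],"turn": [0,0,0],"fingers": 0.5},
  {"delta_pos": [0,0,0],"turn": [0,0,0],"fingers": 0.5},
  {"delta_pos": [0,0,0],"turn": [0,0,0],"fingers": 0.5},
  {"delta_pos": [0,0,-0.0133],"turn": [0,0,0],"fingers": 0.5},
  {"delta_pos": [0,0,-0.04],"turn": [0,0,0],"fingers": 0.5},
  {"delta_pos": [0,0,-0.08],"turn": [0,0,0],"fingers": 0.5},
  {"delta_pos": [0,0,-0.1333],"turn": [0,0,0],"fingers": 0.5},
  {"delta_pos": [0,0,-0.1733],"turn": [0,0,0],"fingers": 0.5},
  {"delta_pos": [0,0,-0.1733],"turn": [0,0,0],"fingers": 0.5},
  {"delta_pos": [0,0,-0.1733],"turn": [0,0,0],"fingers": 0.5},
])

```text
clock: 15.5
position: [0.4598, 0.1103, 0.2922]
ee_rot: [0.709, 0.706, 0.0, 0.0]
ft_force: [-0.4, 0.1, -0.7]
grip_width: 0.498
grasp_force: 0.0
```

```bash
sed -i 's/("scene","top")/("scene",)/' m.py; python3 m.py z; python3 - <<'E'
import numpy as np,cv2
S=np.load("pics/scene_z.npz")["color"]
cv2.imwrite("pics/sz.png",cv2.resize(S[150:270,310:450],(700,600),interpolation=2)[:,:,::-1])
E
```

```text
pos [0.4598 0.1103 0.2922] yang [ 1.     -0.0043] tz [ 3.e-04 -1.e-04 -1.e+00] F [-0.36  0.14 -0.68] T [0.057 0.001 0.021]
scene blue 482 top z 0.1413 y ext [0.0302 0.1876] mid 0.1089 zmin 0.0368 edge x=a*y+b [0.0022 0.4598]
 plate front c [0.4601 0.1438 0.127 ] n [ 1.0e+00 -9.0e-04  1.2e-03]
 pin 29 [0.4683 0.0538 0.1278] ymid 0.0537 xmax 0.4708
 pin 34 [0.4684 0.1633 0.127 ] ymid 0.1629 xmax 0.4712
```

View pics/sz.png

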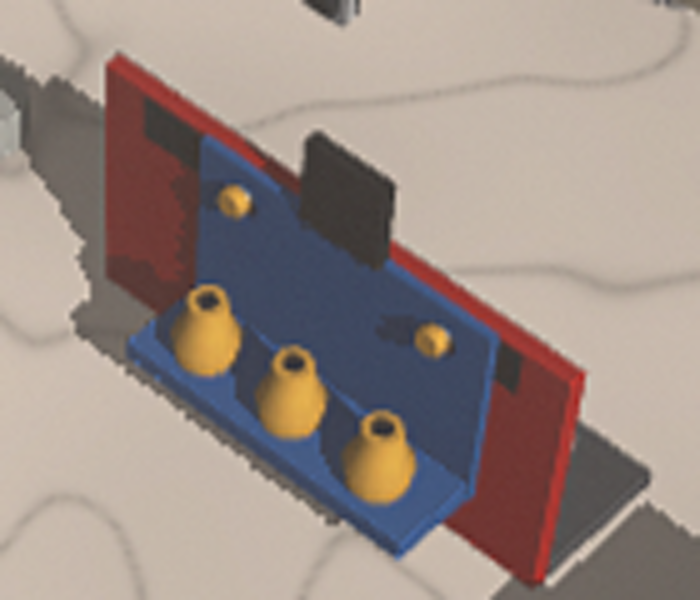

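The picture shows the rack hanging flat and upright. Both pin heads, at (235,202) and (432,341), stand in front of the plate, and the gripper is clear.

```bash
python3 -c "from workcell import *;print(hand_in())"
```

```text
the job is handed in; nothing more can be done
None
```

The rack hangs flat and upright on both pins, let go with the gripper clear, and the job is handed in; the judge's verdict was not shown.

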